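# Take the pile of inverter parts apart and lay each in its own tray

### The job

The parts stripped from a power inverter are piled up on the bench. Take the pile apart one part at a time from the top down, and set each part down, without dropping it, so that it lies flat in the recess of the tray that fits its outline: the ring choke in the round dish, then the transformer, the supply module and the heat sink in the short, middle-sized and long tray. Do not knock over or shift the two little bottles that stand between the places.

Things in the scene. Friction and masses are not known exactly. Their poses are not given: they have to be found in the camera images.
- ring_choke (a point): top of the pile: a toroidal choke, an upright-axis ring wound with copper wire, 42 mm outside diameter, 20 mm hole, 28 mm high, about 0.12 kg. Point: its centre, half-way up; z up. Its flat underside is 14 mm below the point. Belongs in dish_round
- transformer (a point): second from the top: a small dark steel transformer block with a yellow winding band round its middle, 68 x 44 x 34 mm (x, y, z), about 0.32 kg. Point: its centre, half-way up; x along its long side, z up. Belongs in tray_short
- supply_module (a point): third from the top: a grey metal-cased supply module with black vent slots, 92 x 54 x 34 mm (x, y, z), about 0.28 kg. Point: its centre, half-way up; x along its long side, z up. Belongs in tray_middle
- heat_sink (a point): bottom of the pile, standing on the bench: an aluminium heat sink with fins upward that run along its long side, 116 x 64 x 34 mm (x, y, z), about 0.30 kg. Point: its centre, half-way up; x along its long side, z up; take it across its 64 mm width. Belongs in tray_long. The whole pile is 130 mm high; its parts lie loosely on each other, each turned up to 0.2 rad and shifted a few mm against the one below
- dish_round: fixed shallow round grey plastic dish with a black floor, 66 mm outside and 60 mm inside diameter, 8 mm high overall, recess floor 3 mm above the bench, so the rim stands 5 mm above the floor. Its recess is 9 mm wider all round than the ring choke. Origin: centre of its underside, at bench height; z up
- tray_short: fixed shallow grey plastic tray with a black floor, rectangular, 92 x 68 mm outside, 86 x 62 mm recess (inside), 8 mm high overall: rim 3 mm thick, recess floor 3 mm above the bench, so the rim stands 5 mm above the floor. Its recess is 9 mm wider all round than the transformer. Origin: centre of its underside, at bench height; x along its long side, y along its short side, z up. Lies anywhere among the five places, turned up to 0.8 rad either way
- tray_middle: fixed shallow grey plastic tray with a black floor, rectangular, 116 x 78 mm outside, 110 x 72 mm recess (inside), 8 mm high overall: rim 3 mm thick, recess floor 3 mm above the bench, so the rim stands 5 mm above the floor. Its recess is 9 mm wider all round than the supply module. Origin: centre of its underside, at bench height; x along its long side, y along its short side, z up. Lies anywhere among the five places, turned up to 0.8 rad either way
- tray_long: fixed shallow grey plastic tray with a black floor, rectangular, 140 x 88 mm outside, 134 x 82 mm recess (inside), 8 mm high overall: rim 3 mm thick, recess floor 3 mm above the bench, so the rim stands 5 mm above the floor. Its recess is 9 mm wider all round than the heat sink. Origin: centre of its underside, at bench height; x along its long side, y along its short side, z up. Lies anywhere among the five places, turned up to 0.8 rad either way
- amber_bottle (a point): bystander: a small upright loose bottle of amber glass with a black cap, 28 mm diameter, 52 mm high, 0.06 kg, standing between two of the places. Point: its centre, 26 mm above the bench. Leave it alone
- white_bottle (a point): bystander: a small upright loose white plastic bottle with a black cap, 28 mm diameter, 52 mm high, 0.06 kg, standing between two of the places. Point: its centre, 26 mm above the bench. Leave it alone

How it is judged:
By the outcome, as a careful person would: the job done as asked, in the order asked, and still so for the second after the job is handed in, with the robot touching nothing.
It also fails if it takes over 112 s, if anything falls off the work surface, if the arm or the gripper's body presses on something with over 40 N, if the wrist force passes 120 N, or if a joint passes its speed limit or range.

### The arm

A 6-joint arm with a two-finger parallel gripper is mounted at the origin on the work surface. World frame = base frame: x ahead of the robot, y to its left, z up, the work surface at z = 0. Lengths are in m, angles in rad, forces in N, time in s.
With the tool pointing down it reaches from about 0.4 to 0.825 m from the base axis. Payload 7 kg.
Tool frame: the origin (TCP) lies at the very end of the fingers, on their centre line; the grasp point (between the pads) lies 19 mm behind it; z points along the fingers, y is the line along which they close (so a half turn about z gives the same grasp; the last joint's range is limited). The gripper opens to 88 mm and grips with 3 to 60 N. Pads are 19 mm wide; open, the fingers measure 130 mm over their backs; the gripper's body (78 mm by 193 mm) begins 47 mm behind the grasp point.
Start: joints at [-0.923, 0.359, 0.012, 0, -1.224, -0.288], TCP at [0.238, -0.632, 0.197] pointing down, gripper open.
Joint ranges: [-3.07, 3.07], [-1.43, 2.12], [-1.02, 1.25], [-3.03, 1.67], [-3.05, -0], [-3.03, 3.03]. Speed limits (rad/s): [2.39, 2.39, 3.01, 3.14, 3.14, 3.14].

### API

Orientations are given as [roll, pitch, yaw] about the fixed x, y, z axes, in that order (R = Rz(yaw) Ry(pitch) Rx(roll)).
In Python, from station import arm gives the robot as it stands.
- The arm moves only by the tool step_arm, never from a script. Its argument "rows" is a list of rows, each a list of 5 numbers: the shift along the world's x, y, z in m, then the turn about the world's z in rad, then the finger opening in m, from 0 to 0.0876. In form: [[x, y, z, spin, gripper], ...]. A call has 1 to 20 rows; each row is the pose to reach, as a shift and turn from the pose commanded when the call began; what a row does not reach only later rows make up. A row lasts 1/10 s, in which the tool goes at most 50 mm and 8.59 degrees, less where a joint would pass 70% of its speed; a pose out of reach is approached as far as the arm can. A call with a gripper value outside its range is refused whole. The fingers move at their own pace and stop on an object; "newtons" is the grip in N (left out, the last holds). Time passes only in rows, so rows that repeat a pose let the fingers close. It gives the time, the measured TCP pose, the force, the opening and the grip force at its end, in the units of the state.
- arm.get_state(): the state, without advancing time (a new reading comes with each control period).
- arm.grab_frame(name): name is "scene" or "top" or "wrist"; returns a dict with "color" (400x640x3 uint8, blue, green, red), "vfov" (degrees; the focal length in pixels is half the picture's height over the tangent of half this angle, whatever the lens; pixels are square), "cx", "cy" (the principal point, pixels), "rvec" (rotation vector, rad) and "tvec" (3), from world to camera coordinates, as OpenCV has them. Camera axes: x right, y down, z forward; pixel columns grow to the right and rows downward; lengths in m; the calibration is good to about 2 mm. A picture is of the moment at which its call begins. There is no depth.
- arm.job_done(): hands the job in; it is judged then, once.
The state is a dict: "t": time; "q": joint angles; "qd": joint speeds; "joint_efforts": joint torques, N m; "eef_pos": TCP position; "ee_rot": TCP orientation; "force": force on the tool from outside, world axes, zero at the start; "moment": the same for the moment, N m; "width": finger opening in m; "gripper_force": force on a finger pad.
Only numpy, scipy, OpenCV 4.12 (cv2) and the standard library are available. Lean on these libraries where they do the work, as an engineer would, in place of code of your own. Each camera call takes 0.05 s, during which the arm holds its last target. There are 200 camera calls.

## Working session

There is one attempt and no reset: what is moved stays moved. The work goes in short steps, Python scripts to look and compute and a tool call to move; the robot and the scene stay as the last step left them, time stands still between calls to the robot, and variables do not carry over. Pictures are saved under pics/ and viewed, at most 14 in all, crops included, and the job is handed in when it is done.

Besides the shell and the picture viewer there is one more tool, called after "Emit:" as name([rows], argument=value, ...), one row to a line, values as JSON. step_arm: Moves the arm, as the interface text tells. Its arguments: {"type":"object","properties":{"rows":{"type":"array"},"newtons":{"type":"number"}},"required":["rows"]}

```bash
mkdir -p pics
cat > h.py <<'E'
import numpy as np, cv2
from station import arm
def grab(n):
    f=arm.grab_frame(n); return f
def K(f):
    h=f["color"].shape[0]; F=h/2/np.tan(np.radians(f["vfov"])/2)
    return np.array([[F,0,f["cx"]],[0,F,f["cy"]],[0,0,1]])
def cast(f,uv,z):
    uv=np.atleast_2d(np.array(uv,float)); R=cv2.Rodrigues(np.array(f["rvec"],float))[0]; t=np.array(f["tvec"],float).ravel()
    C=-R.T@t; d=(np.linalg.inv(K(f))@np.c_[uv,np.ones(len(uv))].T).T@R
    return C+d*((z-C[2])/d[:,2])[:,None]
def proj(f,p):
    return cv2.projectPoints(np.atleast_2d(np.array(p,float)),np.array(f["rvec"],float),np.array(f["tvec"],float),K(f),None)[0][:,0]
E
python3 - <<'E'
from h import *
import pickle
for n in("scene","top","wrist"):
    f=grab(n); cv2.imwrite(f"pics/{n}0.png",f["color"]); pickle.dump(f,open(n+"0.pkl","wb"))
    R=cv2.Rodrigues(np.array(f["rvec"],float))[0]; print(n,f["vfov"],(-R.T@np.array(f["tvec"]).ravel()).round(3),R[2].round(2))
s=arm.get_state();print(s["eef_pos"],s["ee_rot"],s["width"],s["t"])
E
```

```text
scene 57.18776582451039 [ 1.004 -0.329  0.503] [-0.63  0.48 -0.61]
top 44.55122612454004 [0.385 0.008 1.235] [ 0.14  0.01 -0.99]
wrist 59.971165244543265 [ 0.172 -0.655  0.384] [ 0.24  0.09 -0.97]
[ 0.23748783 -0.63140837  0.19603299] [ 3.14032352e+00 -1.43036977e-04 -2.78186681e+00] 0.0875512349947974 0.15
```

View pics/top0.png

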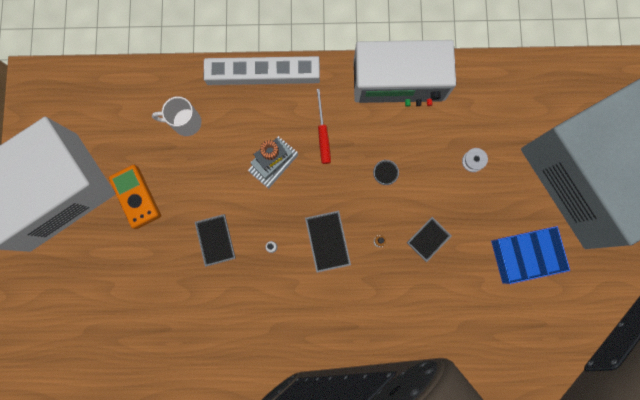

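View pics/scene0.png

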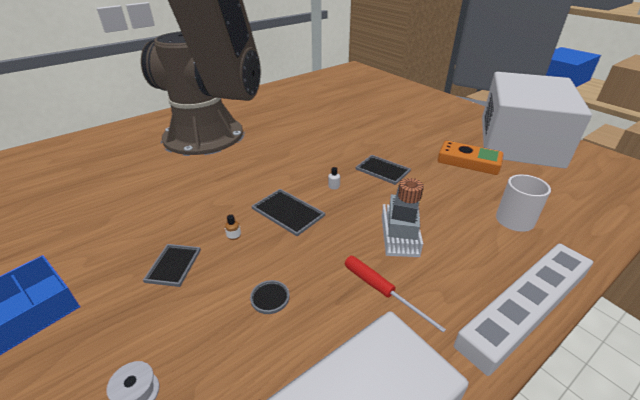

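The top view shows the pile at (272,158), the dish at (386,172), and the short, long and middle trays at (429,239), (328,241) and (215,240). The white bottle is at (271,247) and the amber one at (380,241). The scene view agrees.

Run:
```python
from h import *
import pickle
f=pickle.load(open("top0.pkl","rb")); im=f["color"]
m=(im.max(2)<60).astype(np.uint8)
for n,c in dict(dish=(386,172),short=(429,239),long=(328,241),mid=(215,240)).items():
    w=np.zeros_like(m); w[c[1]-36:c[1]+36,c[0]-26:c[0]+26]=m[c[1]-36:c[1]+36,c[0]-26:c[0]+26]
    if n=="short": w[:,:400]=0
    cs=max(cv2.findContours(w,0,1)[0],key=cv2.contourArea)
    P=cast(f,cs[:,0].astype(float),.003)[:,:2]
    r=cv2.minAreaRect((P*1000).astype(np.float32)); b=cv2.boxPoints(r)
    e=b[1]-b[0],b[2]-b[1]; L=max(e,key=np.linalg.norm); a=np.arctan2(L[1],L[0]); a=(a+np.pi/2)%np.pi-np.pi/2
    print(n,np.round(r[0],1),np.round(r[1],1),"long axis yaw",round(a,3))
for n,c in dict(white=(271,247),amber=(380,241)).items(): print(n,cast(f,c,.05).round(3))
print("pile",cast(f,(268,149),.13).round(3))
x,y=240,120; cr=cv2.resize(im[y:y+80,x:x+100],None,fx=7,fy=7,interpolation=cv2.INTER_CUBIC); cv2.imwrite("pics/pile0.png",cr)
```

```text
dish [ 637.4 -157.7] [52.7 53.7] long axis yaw -0.801
short [ 463.3 -260.9] [56.  81.4] long axis yaw -0.812
long [462.3  -5.5] [128.9  77.2] long axis yaw 0.196
mid [469.3 279.5] [105.3  67.4] long axis yaw 0.248
white [[0.447 0.132 0.05 ]]
amber [[ 0.458 -0.133  0.05 ]]
pile [[0.67 0.13 0.13]]
```

View pics/pile0.png

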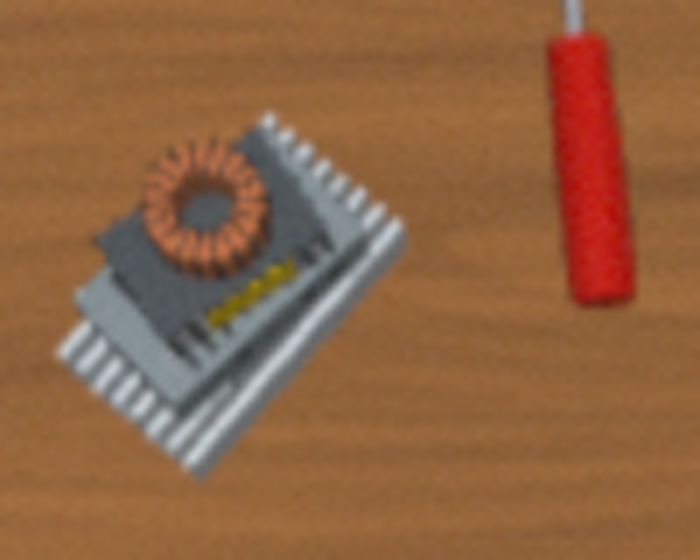

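The crop shows the choke's top centre at crop (205,208), i.e. pixel (269,150). The transformer's long axis is near -0.96 rad, and the module and sink are turned slightly less. I'll move over the pile for a closer look.

Emit:
step_arm([
  [0.02, 0.035, 0.03, 0.1, 0.0876],
  [0.045, 0.08, 0.06, 0.2, 0.0876],
  [0.07, 0.12, 0.08, 0.3, 0.0876],
  [0.09, 0.16, 0.08, 0.4, 0.0876],
  [0.115, 0.2, 0.08, 0.5, 0.0876],
  [0.135, 0.24, 0.08, 0.6, 0.0876],
  [0.16, 0.28, 0.08, 0.7, 0.0876],
  [0.18, 0.32, 0.08, 0.8, 0.0876],
  [0.205, 0.36, 0.08, 0.9, 0.0876],
  [0.225, 0.4, 0.08, 1.0, 0.0876],
  [0.25, 0.44, 0.08, 1.1, 0.0876],
  [0.27, 0.48, 0.08, 1.2, 0.0876],
  [0.295, 0.52, 0.08, 1.3, 0.0876],
  [0.315, 0.56, 0.08, 1.4, 0.0876],
  [0.34, 0.6, 0.08, 1.5, 0.0876],
  [0.36, 0.64, 0.08, 1.6, 0.0876],
  [0.385, 0.68, 0.08, 1.7, 0.0876],
  [0.405, 0.72, 0.08, 1.8, 0.0876],
  [0.43, 0.76, 0.08, 1.8, 0.0876],
  [0.43, 0.76, 0.08, 1.8, 0.0876],
])

```text
t: 2.15
eef_pos: [0.6691, 0.1327, 0.2739]
ee_rot: [3.139, 0.001, -0.978]
force: [0.4, -1.2, -0.6]
width: 0.0875
gripper_force: 0.0
```

Run:
```python
from h import *
import pickle
f=grab("wrist"); cv2.imwrite("pics/w1.png",f["color"]); pickle.dump(f,open("w1.pkl","wb"))
s=arm.get_state();print(s["eef_pos"],s["ee_rot"],s["q"],s["t"],s["force"])
R=cv2.Rodrigues(np.array(f["rvec"],float))[0]; print((-R.T@np.array(f["tvec"]).ravel()).round(3),R[2].round(2))
```

```text
[0.66804898 0.13074431 0.27442761] [ 3.13859047e+00  7.52334029e-04 -9.79264990e-01] [ 4.78639442e-01  3.36417578e-01  1.53494131e-01 -4.16050036e-04
 -1.39094072e+00  1.12968078e-01] 2.2 [-0.52803868 -1.14849025 -1.27391107]
[0.707 0.076 0.462] [-0.15  0.21 -0.97]
```

View pics/w1.png

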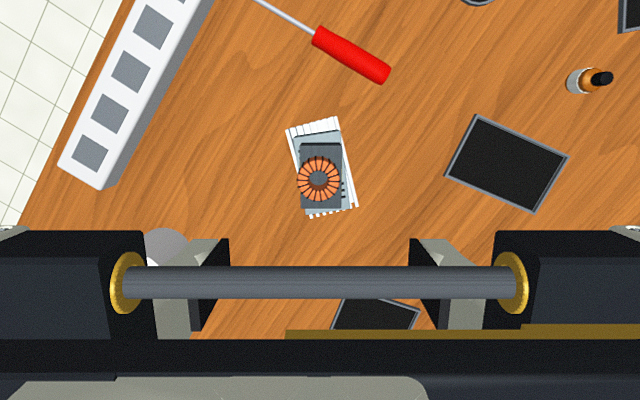

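The wrist view shows the choke at (319,179) on the transformer, almost aligned with the tool. It also shows the long tray at (505,163) and the amber bottle at (588,80).

```bash
cat >> h.py <<'E'
def rect(P):
    r=cv2.minAreaRect((P[:,:2]*1000).astype(np.float32)); b=cv2.boxPoints(r)
    e=b[1]-b[0],b[2]-b[1]; L=max(e,key=np.linalg.norm); a=np.arctan2(L[1],L[0]); a=(a+np.pi/2)%np.pi-np.pi/2
    return np.round(r[0],1),np.round(sorted(r[1]),1),round(float(a),3)
def copper(f):
    h=cv2.cvtColor(f["color"],cv2.COLOR_BGR2HSV); return ((h[...,0]<16)&(h[...,1]>110)).astype(np.uint8)
E
python3 - <<'E'
from h import *
import pickle
f=pickle.load(open("w1.pkl","rb")); im=f["color"]; h=cv2.cvtColor(im,cv2.COLOR_BGR2HSV)
for p in [(319,160),(305,170),(150,0)]: print(h[p[1],p[0]])
g=cv2.resize(im[105:225,275:365],None,fx=6,fy=6,interpolation=cv2.INTER_CUBIC); cv2.imwrite("pics/w1c.png",g[:600])
print("choke",cast(f,(319,179),.13), "proj of check", proj(f,[[.668,.128,.13]]))
t=pickle.load(open("top0.pkl","rb")); print("choke top", cast(t,(269.3-.1,149.7),.13))
m=(im.max(2)<70).astype(np.uint8); m[230:]=0; m[:,:440]=0;m[:,580:]=0;m[:100]=0
c=max(cv2.findContours(m,0,1)[0],key=cv2.contourArea)
print("long",rect(cast(f,c[:,0],.003)))
E
```

```text
[ 10 171 234]
[ 10 170 212]
[ 90   3 245]
choke [[0.67005532 0.12887672 0.13      ]] proj of check [[321.25648554 179.42256888]]
choke top [[0.668212   0.12761204 0.13      ]]
long (array([457.6,  -4.6]), array([ 79.7, 134.3]), 0.197)
```

View pics/w1c.png

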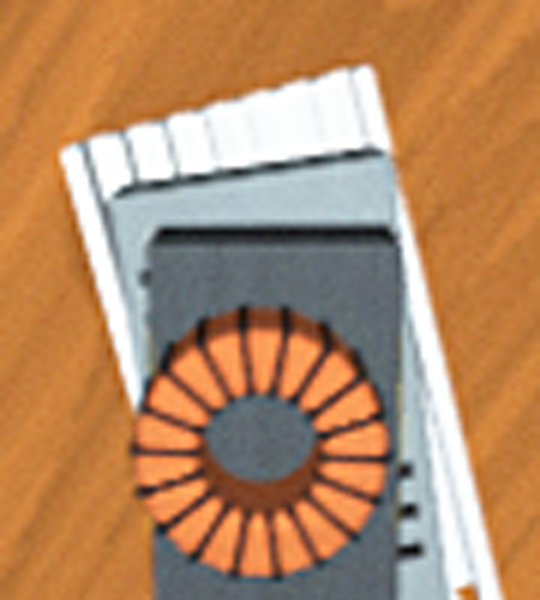

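Emit:
step_arm([
  [0.001, -0.002, -0.04, 0, 0.0876],
  [0.001, -0.002, -0.08, 0, 0.0876],
  [0.001, -0.002, -0.12, 0, 0.0876],
  [0.001, -0.002, -0.15, 0, 0.0876],
  [0.001, -0.002, -0.164, 0, 0.0876],
  [0.001, -0.002, -0.164, 0, 0.07],
  [0.001, -0.002, -0.164, 0, 0.06],
  [0.001, -0.002, -0.164, 0, 0.05],
  [0.001, -0.002, -0.164, 0, 0.04],
  [0.001, -0.002, -0.164, 0, 0.03],
  [0.001, -0.002, -0.164, 0, 0.03],
  [0.001, -0.002, -0.164, 0, 0.03],
  [0.001, -0.002, -0.164, 0, 0.03],
], newtons=15)

```text
t: 3.5
eef_pos: [0.6686, 0.1263, 0.1128]
ee_rot: [-3.142, 0.0, -0.982]
force: [-1.4, -0.0, -1.2]
width: 0.0318
gripper_force: 0.0
```

Run:
```python
from h import *
import pickle
f=grab("wrist"); g=grab("scene"); s=arm.get_state(); print(s["eef_pos"],s["width"],s["gripper_force"])
a=cv2.resize(f["color"][60:260,200:440],(480,400)); b=cv2.resize(g["color"][120:270,330:480],(400,400))
cv2.imwrite("pics/w2.png",np.hstack([a,b])[:, :800])
```

```text
[0.66857238 0.12624932 0.11269132] 0.03042301150283972 0.0
```

View pics/w2.png

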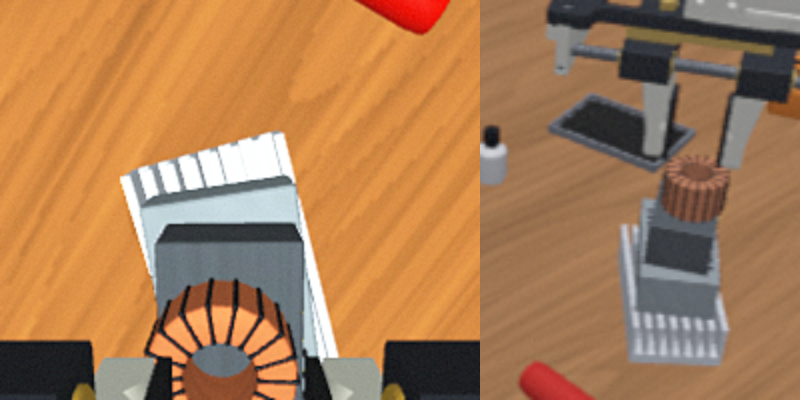

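The fingers closed in front of the pile's far side, behind the choke, so there is an offset. I'll check where the calibration puts the TCP.

Run:
```python
from h import *
import pickle
s=arm.get_state(); p=np.array(s["eef_pos"]); print(s["q"].round(3) if hasattr(s["q"],"round") else s["q"])
out=[]
for n in("wrist","scene","top"):
    f=grab(n); pickle.dump(f,open(n+"2.pkl","wb")); uv=proj(f,[p,p+[0,0,.019],[.669,.1285,.13]]); print(n,uv.round(1).tolist())
    im=f["color"].copy()
    for u,c in zip(uv,[(0,255,0),(255,255,0),(255,0,255)]): cv2.circle(im,tuple(int(x) for x in u),1,c,-1)
    u=uv[0].astype(int); x=int(np.clip(u[0]-65,0,510)); y=int(np.clip(u[1]-80,0,240)); out.append(cv2.resize(im[y:y+160,x:x+130],(260*1,320)))
    print(x,y)
cv2.imwrite("pics/chk.png",np.hstack(out))
```

```text
[ 0.472  0.425 -0.085 -0.    -1.061  0.117]
wrist [[317.8, 233.6], [317.8, 246.1], [314.8, 247.7]]
252 153
scene [[406.6, 191.1], [408.1, 182.5], [409.0, 182.9]]
341 111
top [[270.6, 151.4], [269.7, 149.4], [268.8, 149.4]]
205 71
```

View pics/chk.png

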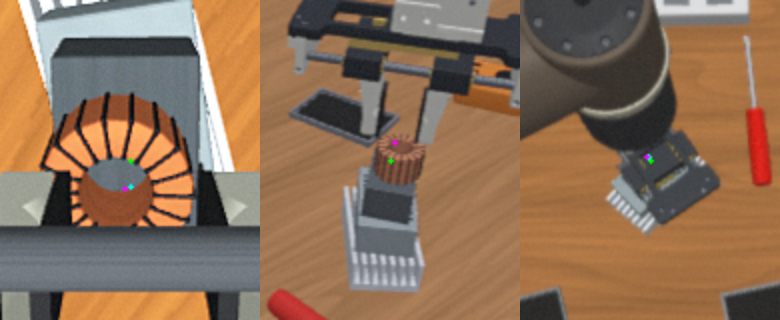

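The TCP projects onto the choke, but the visible fingertips seem to end about 25 mm above that point, over the choke's top. I'll reopen, which is safe because the open gap clears the whole pile, and compare the visible tips with the projected ones.

Emit:
step_arm([
  [0, 0, 0, 0, 0.05],
  [0, 0, 0, 0, 0.07],
  [0, 0, 0, 0, 0.0876],
  [0, 0, 0, 0, 0.0876],
  [0, 0, 0, 0, 0.0876],
  [0, 0, 0, 0, 0.0876],
])

```text
t: 4.35
eef_pos: [0.6687, 0.1262, 0.1128]
ee_rot: [-3.142, -0.0, -0.982]
force: [0.2, 0.1, 0.2]
width: 0.0726
gripper_force: 0.0
```

Run:
```python
from h import *
s=arm.get_state(); p=np.array(s["eef_pos"]); a=s["ee_rot"][2]; tx=np.array([np.cos(a),np.sin(a),0]); ty=np.array([-np.sin(a),np.cos(a),0])
print(p,s["width"])
f=grab("scene"); im=f["color"]; x,y=360,130
im=cv2.resize(im[y:y+100,x:x+120],None,fx=6,fy=6,interpolation=cv2.INTER_CUBIC)
w=s["width"]/2
for k,(dz,c) in enumerate([(0,(0,255,0)),(.02,(255,255,0)),(.04,(255,0,255))]):
  for sg in(1,-1):
    P=[p+sg*ty*w+tx*.0095+[0,0,dz],p+sg*ty*w-tx*.0095+[0,0,dz]]
    q=((proj(f,P)+.5-[x,y])*6).astype(int); cv2.line(im,tuple(map(int,q[0])),tuple(map(int,q[1])),c,2)
cv2.imwrite("pics/s3.png",im)
```

```text
[0.66866144 0.12622684 0.11276729] 0.07257273563912377
```

View pics/s3.png

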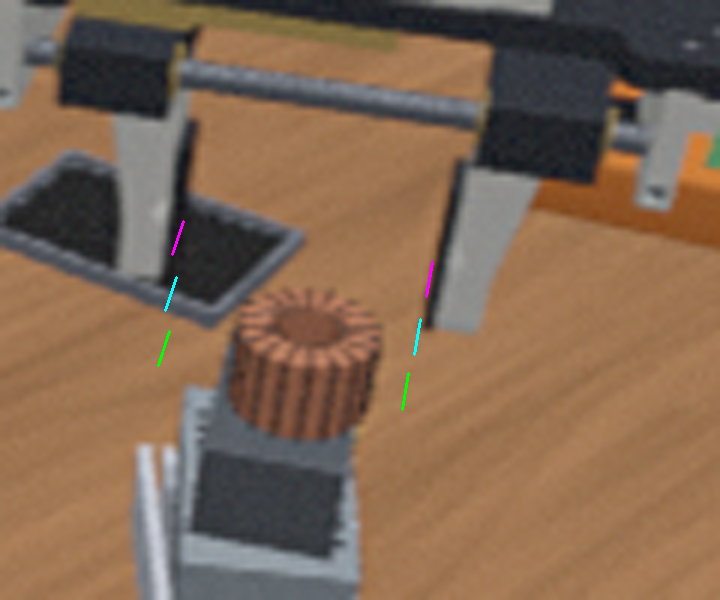

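The visible tips lie about 27 mm above the reported TCP: they fall between the +20 and +40 mm marks. Lateral alignment is fine. I'll go down 28 mm, close, and watch the width and force.

Emit:
step_arm([
  [0, 0.002, -0.01, 0, 0.0876],
  [0, 0.002, -0.02, 0, 0.0876],
  [0, 0.002, -0.028, 0, 0.0876],
  [0, 0.002, -0.028, 0, 0.07],
  [0, 0.002, -0.028, 0, 0.06],
  [0, 0.002, -0.028, 0, 0.05],
  [0, 0.002, -0.028, 0, 0.04],
  [0, 0.002, -0.028, 0, 0.035],
  [0, 0.002, -0.028, 0, 0.03],
  [0, 0.002, -0.028, 0, 0.03],
  [0, 0.002, -0.028, 0, 0.03],
  [0, 0.002, -0.028, 0, 0.03],
], newtons=12)

```text
t: 5.6
eef_pos: [0.6689, 0.1284, 0.0851]
ee_rot: [-3.141, -0.0, -0.982]
force: [-0.6, -0.1, 2.5]
width: 0.0414
gripper_force: 12.0
```

Run:
```python
from h import *
s=arm.get_state(); print(s["eef_pos"],s["width"],s["gripper_force"],s["force"])
p=np.array(s["eef_pos"])
f=grab("scene"); w=grab("wrist"); im=f["color"]; x,y=360,130
a=cv2.resize(im[y:y+100,x:x+100],(400,400),interpolation=cv2.INTER_CUBIC)
b=cv2.resize(w["color"][150:270,255:375],(400,400))
cv2.imwrite("pics/s4.png",np.hstack([a,b]))
```

```text
[0.66890291 0.12836885 0.08509446] 0.04143945477168107 12.000292749144137 [-0.64131458 -0.14268036  2.54410288]
```

View pics/s4.png

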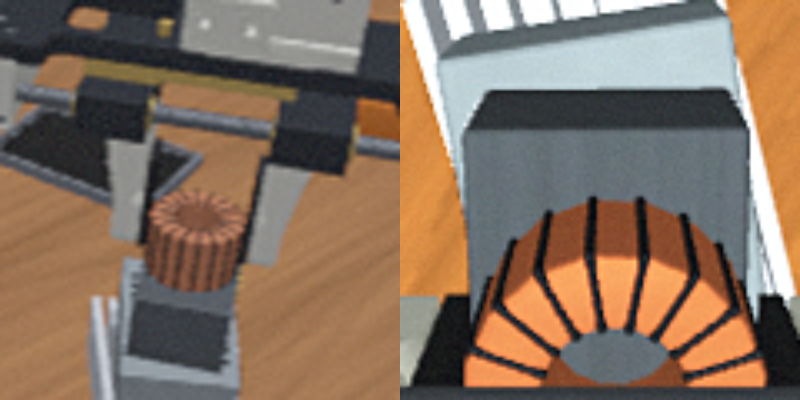

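The choke is gripped at 41.4 mm with 12 N. I'll lift it and carry it over the dish, then measure the dish from above.

Emit:
step_arm([
  [0, 0, 0.03, 0, 0.03],
  [0, 0, 0.07, 0, 0.03],
  [0, 0, 0.1, 0, 0.03],
  [-0.004, -0.035, 0.11, 0, 0.03],
  [-0.008, -0.075, 0.11, 0, 0.03],
  [-0.012, -0.115, 0.11, 0, 0.03],
  [-0.018, -0.155, 0.11, 0, 0.03],
  [-0.022, -0.195, 0.11, 0, 0.03],
  [-0.026, -0.235, 0.11, 0, 0.03],
  [-0.03, -0.265, 0.11, 0, 0.03],
  [-0.032, -0.285, 0.11, 0, 0.03],
  [-0.032, -0.285, 0.11, 0, 0.03],
  [-0.032, -0.285, 0.11, 0, 0.03],
])

```text
t: 7.0
eef_pos: [0.6361, -0.1571, 0.1942]
ee_rot: [3.141, 0.001, -0.983]
force: [-0.9, 1.2, -1.5]
width: 0.0418
gripper_force: 12.0
```

Run:
```python
from h import *
import pickle
s=arm.get_state(); print(s["eef_pos"],s["width"],s["gripper_force"],s["force"])
w=grab("wrist"); pickle.dump(w,open("w5.pkl","wb")); cv2.imwrite("pics/w5.png",w["color"])
g=grab("top"); pickle.dump(g,open("t5.pkl","wb"))
print(proj(w,[.637,-.158,.003]))
m=(w["color"].max(2)<70).astype(np.uint8)
n,l,st,c=cv2.connectedComponentsWithStats(m)
for i in range(1,n):
    if st[i,4]>300: print(st[i],c[i].round(1))
```

```text
[ 0.636084   -0.15712904  0.19417019] 0.04176482250921996 11.999744607601315 [-0.89211887  1.19996428 -1.45416698]
[[317.66601152 173.0221916 ]]
[  80    0  140  137 3311] [145.7  68.5]
[ 470  143   56   81 3822] [498.4 182.8]
[ 292  149   53   51 2066] [317.7 174.4]
[    0   230   640   170 44845] [276.9 335.7]
[  403   231   237    99 13742] [492.5 278.1]
[ 222  233  195   38 1596] [319.  260.6]
[251 299  20  30 444] [259.4 312. ]
[ 320  299   67   31 1170] [357.5 317.5]
```

View pics/w5.png

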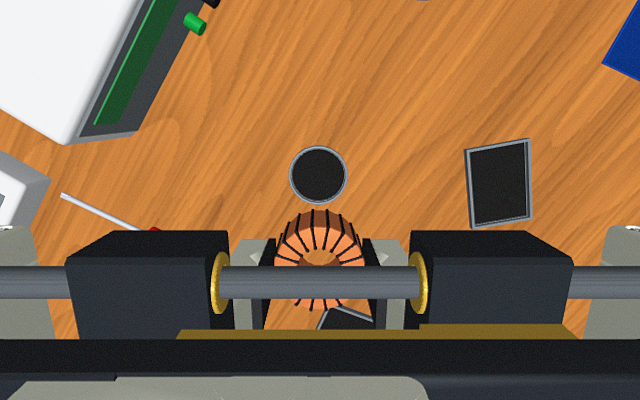

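The dish floor is at (317.7,174.4), close to where it was predicted, and the short tray is at (498,183). The choke is held straight.

```bash
cat >> h.py <<'E'
def tray(f,uv,thr=70):
    m=(f["color"].max(2)<thr).astype(np.uint8); l=cv2.connectedComponents(m)[1]; k=l[int(uv[1]),int(uv[0])]
    c=max(cv2.findContours((l==k).astype(np.uint8),0,1)[0],key=cv2.contourArea)
    return rect(cast(f,c[:,0],.003)), (cast(f,c[:,0],.003)[:,:2].max(0)+cast(f,c[:,0],.003)[:,:2].min(0))/2
E
python3 - <<'E'
from h import *
import pickle
w=pickle.load(open("w5.pkl","rb"))
print(tray(w,(318,174))); print(tray(w,(498,183)))
E
```

```text
((array([ 635.8, -156.3]), array([56.6, 56.6]), 0.886), array([ 0.63578439, -0.15621403]))
((array([ 461.9, -259.1]), array([58.4, 83.5]), -0.798), array([ 0.46182287, -0.25912172]))
```

Emit:
step_arm([
  [0, 0.0005, -0.045, 0, 0.03],
  [0, 0.0005, -0.09, 0, 0.03],
  [0, 0.0005, -0.13, 0, 0.03],
  [0, 0.0005, -0.165, 0, 0.03],
  [0, 0.0005, -0.185, 0, 0.03],
  [0, 0.0005, -0.195, 0, 0.03],
  [0, 0.0005, -0.201, 0, 0.03],
  [0, 0.0005, -0.204, 0, 0.03],
  [0, 0.0005, -0.206, 0, 0.03],
  [0, 0.0005, -0.206, 0, 0.03],
  [0, 0.0005, -0.206, 0, 0.03],
])

```text
t: 8.2
eef_pos: [0.6371, -0.1563, -0.0103]
ee_rot: [-3.14, -0.001, -0.982]
force: [-0.2, -1.7, -0.9]
width: 0.0418
gripper_force: 12.0
```

Emit:
step_arm([
  [0, 0, -0.001, 0, 0.03],
  [0, 0, -0.002, 0, 0.03],
  [0, 0, -0.002, 0, 0.03],
  [0, 0, -0.002, 0, 0.03],
])

```text
t: 8.6
eef_pos: [0.6365, -0.1563, -0.0133]
ee_rot: [3.141, 0.0, -0.982]
force: [-0.2, 0.2, -1.9]
width: 0.0418
gripper_force: 12.0
```

Emit:
step_arm([
  [0, 0, -0.001, 0, 0.03],
  [0, 0, -0.001, 0, 0.03],
  [0, 0, -0.001, 0, 0.03],
])

```text
t: 8.9
eef_pos: [0.6368, -0.1563, -0.0139]
ee_rot: [-3.141, -0.0, -0.982]
force: [-1.2, 0.2, 2.6]
width: 0.0415
gripper_force: 12.0
```

The force changed to +2.6 N at the predicted height, so the choke is on the dish floor. I'll release, lift, and return to the pile.

Emit:
step_arm([
  [0, 0, 0, 0, 0.045],
  [0, 0, 0, 0, 0.05],
  [0, 0, 0, 0, 0.06],
  [0, 0, 0, 0, 0.06],
  [0, 0, 0.02, 0, 0.06],
  [0, 0, 0.06, 0, 0.0876],
  [0, 0, 0.11, 0, 0.0876],
  [0, 0, 0.16, 0, 0.0876],
  [0.002, 0.02, 0.2, 0, 0.0876],
  [0.006, 0.06, 0.22, 0, 0.0876],
  [0.01, 0.1, 0.24, 0, 0.0876],
  [0.015, 0.15, 0.24, 0, 0.0876],
  [0.02, 0.19, 0.24, 0, 0.0876],
  [0.024, 0.23, 0.24, 0, 0.0876],
  [0.028, 0.26, 0.24, 0, 0.0876],
  [0.03, 0.285, 0.24, 0, 0.0876],
  [0.03, 0.285, 0.24, 0, 0.0876],
  [0.03, 0.285, 0.24, 0, 0.0876],
])

```text
t: 10.7
eef_pos: [0.6664, 0.1292, 0.2254]
ee_rot: [3.141, 0.0, -0.981]
force: [0.2, -0.2, 0.3]
width: 0.0877
gripper_force: 0.0
```

Run:
```python
from h import *
import pickle
s=arm.get_state(); print(s["eef_pos"],s["ee_rot"],s["force"])
w=grab("wrist"); pickle.dump(w,open("w6.pkl","wb")); im=w["color"]
t=grab("top"); g=t["color"]
u=proj(w,[[.668,.128,.102]])[0].astype(int); print(u)
x,y=u[0]-60,u[1]-75
a=cv2.resize(im[y:y+120,x:x+110],(550,600),interpolation=cv2.INTER_CUBIC); b=cv2.resize(g[142:202,361:411],(250,300),interpolation=cv2.INTER_CUBIC)
print(x,y); cv2.imwrite("pics/w6.png",np.hstack([a,np.vstack([b,b])]))
```

```text
[0.66640366 0.12923901 0.2254089 ] [ 3.14095081e+00  8.53094808e-05 -9.80552067e-01] [ 0.20004037 -0.19068629  0.32903098]
[317 185]
257 110
```

View pics/w6.png

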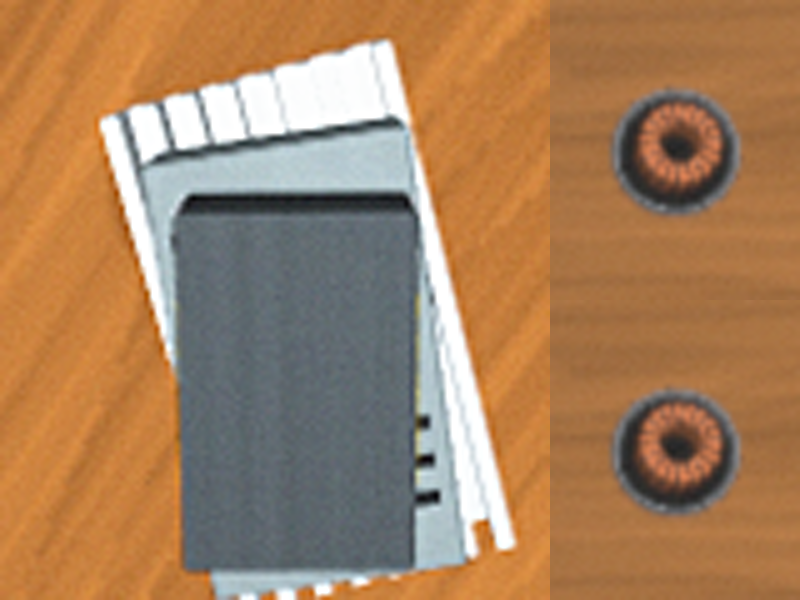

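The choke lies centred in the dish. The transformer's top face is at crop corners (175,213), (418,213), (415,568) and (183,570), with the module and sink visible below it.

Run:
```python
from h import *
import pickle
w=pickle.load(open("w6.pkl","rb"))
o=np.array([257,110])
c=cast(w,np.array([(174,213),(418,213),(415,568),(183,570)])/5-.4+o,.102); print(c.round(4), c.mean(0).round(4)); 
ang=lambda v:(np.arctan2(v[1],v[0]))
print([round(ang(v),3) for v in(c[0]-c[3],c[1]-c[2],c[0]-c[1],c[3]-c[2])],[np.linalg.norm(v).round(4) for v in(c[0]-c[3],c[1]-c[2],c[0]-c[1],c[3]-c[2])])
m=cast(w,np.array([(408,130),(466,560),(145,165)])/5-.4+o,.068); print("mod",ang(m[0]-m[1]),np.linalg.norm(m[0]-m[1]),ang(m[2]-m[0]),((m[1]+m[2])/2).round(4))
```

```text
[[0.704  0.1157 0.102 ]
 [0.6677 0.0914 0.102 ]
 [0.6302 0.1466 0.102 ]
 [0.6664 0.1713 0.102 ]] [0.6671 0.1312 0.102 ]
[np.float64(-0.976), np.float64(-0.973), np.float64(0.59), np.float64(0.598)] [np.float64(0.0671), np.float64(0.0667), np.float64(0.0436), np.float64(0.0438)]
mod -0.8305395282459523 0.08948766659021404 0.7200631364042599 [0.664  0.1315 0.068 ]
```

Emit:
step_arm([
  [0.001, 0.002, -0.045, 0, 0.0876],
  [0.001, 0.002, -0.09, 0, 0.0876],
  [0.001, 0.002, -0.13, 0, 0.0876],
  [0.001, 0.002, -0.16, 0, 0.0876],
  [0.001, 0.002, -0.173, 0, 0.0876],
  [0.001, 0.002, -0.173, 0, 0.07],
  [0.001, 0.002, -0.173, 0, 0.06],
  [0.001, 0.002, -0.173, 0, 0.05],
  [0.001, 0.002, -0.173, 0, 0.04],
  [0.001, 0.002, -0.173, 0, 0.035],
  [0.001, 0.002, -0.173, 0, 0.035],
  [0.001, 0.002, -0.173, 0, 0.035],
  [0.001, 0.002, -0.173, 0, 0.035],
], newtons=25)

```text
t: 12.1
eef_pos: [0.6679, 0.1309, 0.0534]
ee_rot: [-3.141, -0.0, -0.982]
force: [-2.0, 0.7, 3.9]
width: 0.0435
gripper_force: 25.0
```

Emit:
step_arm([
  [0, 0, 0.03, 0, 0.035],
  [0, 0, 0.07, 0, 0.035],
  [0, 0, 0.11, 0, 0.035],
  [-0.01, -0.02, 0.13, 0.02, 0.035],
  [-0.03, -0.055, 0.13, 0.04, 0.035],
  [-0.05, -0.095, 0.13, 0.06, 0.035],
  [-0.07, -0.135, 0.13, 0.08, 0.035],
  [-0.09, -0.175, 0.13, 0.1, 0.035],
  [-0.11, -0.21, 0.13, 0.12, 0.035],
  [-0.13, -0.25, 0.13, 0.14, 0.035],
  [-0.15, -0.29, 0.13, 0.16, 0.035],
  [-0.17, -0.325, 0.13, 0.18, 0.035],
  [-0.19, -0.36, 0.13, 0.184, 0.035],
  [-0.2, -0.38, 0.13, 0.184, 0.035],
  [-0.206, -0.39, 0.13, 0.184, 0.035],
  [-0.206, -0.39, 0.13, 0.184, 0.035],
  [-0.206, -0.39, 0.13, 0.184, 0.035],
])

```text
t: 13.8
eef_pos: [0.4617, -0.2589, 0.1824]
ee_rot: [3.142, 0.001, -0.798]
force: [-0.4, -0.3, -2.5]
width: 0.0441
gripper_force: 25.0
```

Run:
```python
from h import *
import pickle
s=arm.get_state(); print(s["eef_pos"],s["ee_rot"],s["force"],s["width"])
w=grab("wrist"); pickle.dump(w,open("w7.pkl","wb")); cv2.imwrite("pics/w7.png",w["color"])
u=proj(w,[.462,-.259,.003])[0]; print(u); print(tray(w,u),tray(w,u,55))
```

```text
[ 0.46166326 -0.25887742  0.18238821] [ 3.14154227e+00  5.92229221e-04 -7.98195079e-01] [-0.42950097 -0.31526618 -2.51292503] 0.04406651613714631
[318.09197268 175.71141811]
((array([ 468.1, -265.1]), array([ 66.6, 109.2]), 0.772), array([ 0.45938786, -0.2559065 ])) ((array([ 473.4, -271.5]), array([51., 67.]), 0.789), array([ 0.47164104, -0.26922923]))
```

View pics/w7.png

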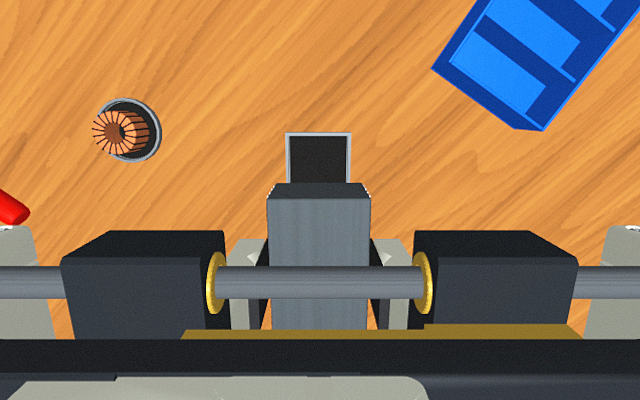

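The transformer is held square above the short tray, whose far rim is at row 133 and centred on column 318. Lowering.

Emit:
step_arm([
  [0, 0, -0.04, 0, 0.035],
  [0, 0, -0.085, 0, 0.035],
  [0, 0, -0.125, 0, 0.035],
  [0, 0, -0.155, 0, 0.035],
  [0, 0, -0.175, 0, 0.035],
  [0, 0, -0.185, 0, 0.035],
  [0, 0, -0.19, 0, 0.035],
  [0, 0, -0.192, 0, 0.035],
  [0, 0, -0.193, 0, 0.035],
  [0, 0, -0.193, 0, 0.035],
  [0, 0, -0.193, 0, 0.035],
])

```text
t: 14.95
eef_pos: [0.4622, -0.2594, -0.0094]
ee_rot: [-3.141, -0.001, -0.798]
force: [0.2, 0.5, -3.0]
width: 0.0437
gripper_force: 25.0
```

Emit:
step_arm([
  [0, 0, -0.001, 0, 0.035],
  [0, 0, -0.002, 0, 0.035],
  [0, 0, -0.002, 0, 0.035],
  [0, 0, -0.002, 0, 0.035],
])

```text
t: 15.35
eef_pos: [0.4619, -0.2594, -0.0116]
ee_rot: [-3.141, -0.001, -0.798]
force: [-3.4, 1.7, 5.6]
width: 0.0434
gripper_force: 25.0
```

Contact is felt, at 5.6 N upward. Releasing and returning to the pile.

Emit:
step_arm([
  [0, 0, 0, 0, 0.047],
  [0, 0, 0, 0, 0.055],
  [0, 0, 0, 0, 0.06],
  [0, 0, 0, 0, 0.06],
  [0, 0, 0.02, 0, 0.065],
  [0, 0, 0.06, 0, 0.0876],
  [0, 0, 0.11, 0, 0.0876],
  [0, 0, 0.155, 0, 0.0876],
  [0.01, 0.02, 0.19, -0.03, 0.0876],
  [0.03, 0.055, 0.21, -0.03, 0.0876],
  [0.05, 0.095, 0.21, -0.03, 0.0876],
  [0.07, 0.135, 0.21, -0.03, 0.0876],
  [0.09, 0.175, 0.21, -0.03, 0.0876],
  [0.11, 0.21, 0.21, -0.03, 0.0876],
  [0.13, 0.25, 0.21, -0.03, 0.0876],
  [0.15, 0.29, 0.21, -0.03, 0.0876],
  [0.17, 0.33, 0.21, -0.03, 0.0876],
  [0.19, 0.37, 0.21, -0.03, 0.0876],
  [0.202, 0.391, 0.21, -0.03, 0.0876],
  [0.202, 0.391, 0.21, -0.03, 0.0876],
])

```text
t: 17.35
eef_pos: [0.6645, 0.1347, 0.1962]
ee_rot: [3.14, 0.0, -0.825]
force: [-0.4, -0.3, -0.1]
width: 0.0877
gripper_force: 0.0
```

Run:
```python
from h import *
import pickle
s=arm.get_state(); print(s["eef_pos"],s["ee_rot"],s["force"])
w=grab("wrist"); pickle.dump(w,open("w8.pkl","wb")); im=w["color"]
t=grab("top"); pickle.dump(t,open("t8.pkl","wb")); g=t["color"]
u=proj(w,[[.664,.1315,.068]])[0].astype(int); print(u)
x,y=u[0]-65,u[1]-75
a=cv2.resize(im[y:y+150,x:x+130],(520,600),interpolation=cv2.INTER_CUBIC); b=cv2.resize(g[210:270,401:457],(280,300),interpolation=cv2.INTER_CUBIC)
print(x,y); cv2.imwrite("pics/w8.png",np.hstack([a,np.vstack([b,b])]))
```

```text
[0.66449206 0.1346907  0.1962454 ] [ 3.14040859e+00  4.24332188e-04 -8.25109652e-01] [-0.41336005 -0.30836496 -0.06166489]
[320 184]
255 109
```

View pics/w8.png

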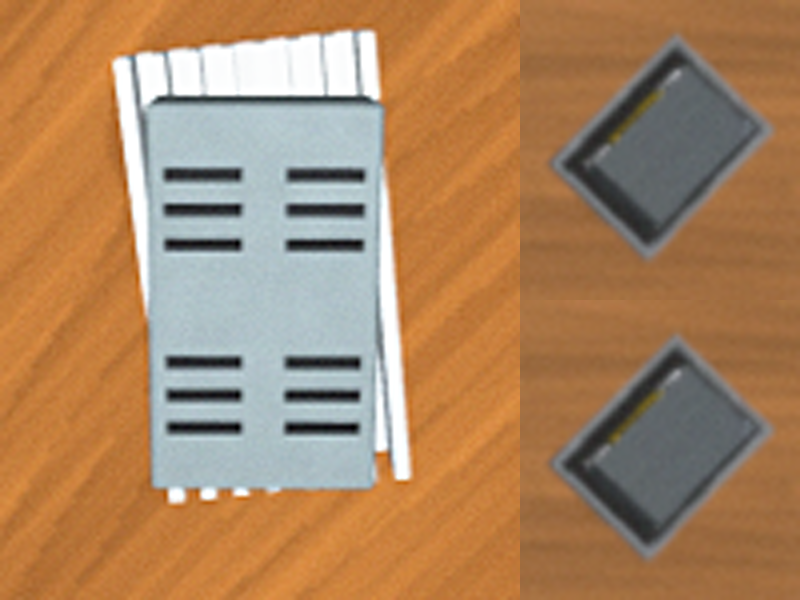

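The transformer lies flat in the short tray. The module's top face has crop corners (147,104), (382,104), (374,488) and (153,488).

```bash
cat >> h.py <<'E'
def quad(f,pts,z):
    c=cast(f,pts,z); a=lambda v:round(float(np.arctan2(v[1],v[0])),3); n=lambda v:round(float(np.linalg.norm(v)),4)
    print(c.mean(0).round(4),[(a(v),n(v)) for v in(c[0]-c[3],c[1]-c[2],c[0]-c[1],c[3]-c[2])])
E
python3 - <<'E'
from h import *
import pickle
w=pickle.load(open("w8.pkl","rb"))
quad(w,np.array([(147,104),(382,104),(374,488),(153,488)])/4-.4+[255,109],.068)
E
```

```text
[0.6639 0.1318 0.068 ] [(-0.83, 0.091), (-0.823, 0.091), (0.745, 0.0526), (0.744, 0.0533)]
```

Emit:
step_arm([
  [-0.0005, -0.003, -0.045, 0, 0.0876],
  [-0.0005, -0.003, -0.09, 0, 0.0876],
  [-0.0005, -0.003, -0.13, 0, 0.0876],
  [-0.0005, -0.003, -0.16, 0, 0.0876],
  [-0.0005, -0.003, -0.176, 0, 0.0876],
  [-0.0005, -0.003, -0.176, 0, 0.07],
  [-0.0005, -0.003, -0.176, 0, 0.06],
  [-0.0005, -0.003, -0.176, 0, 0.05],
  [-0.0005, -0.003, -0.176, 0, 0.045],
  [-0.0005, -0.003, -0.176, 0, 0.045],
  [-0.0005, -0.003, -0.176, 0, 0.045],
  [-0.0005, -0.003, -0.176, 0, 0.045],
], newtons=25)

```text
t: 18.65
eef_pos: [0.6644, 0.1293, 0.0234]
ee_rot: [-3.139, -0.001, -0.827]
force: [0.2, 0.8, 6.5]
width: 0.0539
gripper_force: 25.0
```

Run:
```python
from h import *
s=arm.get_state(); print(s["eef_pos"],s["ee_rot"],s["force"],s["moment"],s["width"])
f=grab("scene"); s=arm.get_state(); print(s["eef_pos"],s["force"]); cv2.imwrite("pics/s9.png",cv2.resize(f["color"][150:270,340:460],(600,600),interpolation=cv2.INTER_CUBIC))
```

```text
[0.66442998 0.12929828 0.02338578] [-3.13881358e+00 -1.28259631e-03 -8.27259686e-01] [0.24166277 0.82317584 6.48575321] [ 0.31267919 -0.04123375 -0.05040643] 0.05386932989375917
[0.66444748 0.12929865 0.02339374] [-0.35910726  1.29523647  5.888293  ]
```

View pics/s9.png

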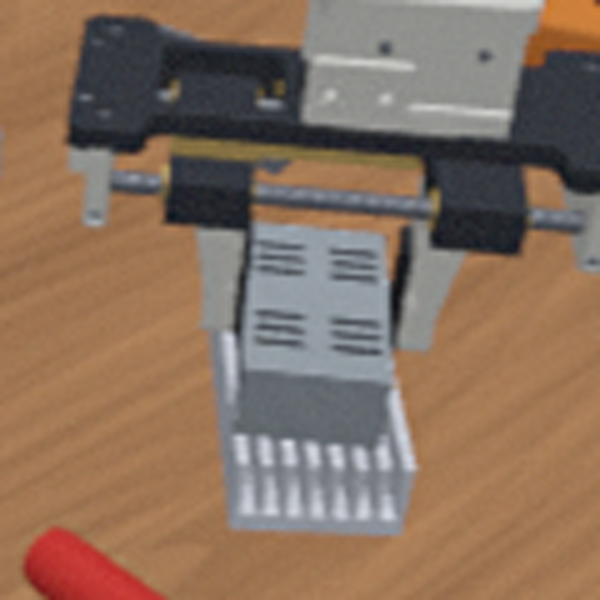

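The upward force is small (6 N) and the finger tips are clear of the sink, so I'll lift slowly and check.

Emit:
step_arm([
  [0, 0, 0.004, 0, 0.045],
  [0, 0, 0.01, 0, 0.045],
  [0, 0, 0.015, 0, 0.045],
  [0, 0, 0.015, 0, 0.045],
])

```text
t: 19.1
eef_pos: [0.6634, 0.1288, 0.0376]
ee_rot: [-3.141, -0.0, -0.828]
force: [0.2, -0.3, -2.5]
width: 0.0541
gripper_force: 25.0
```

Run:
```python
from h import *
s=arm.get_state(); print(s["eef_pos"],s["ee_rot"],s["force"],s["moment"],s["width"])
f=grab("scene"); cv2.imwrite("pics/s10.png",cv2.resize(f["color"][150:270,340:460],(480,480),interpolation=cv2.INTER_CUBIC))
```

```text
[0.66344483 0.12880123 0.03756583] [-3.14083386e+00 -3.47064935e-04 -8.27782572e-01] [ 0.20361328 -0.29481506 -2.50856709] [-0.06536253  0.11048715  0.02732271] 0.05410949309613849
```

View pics/s10.png

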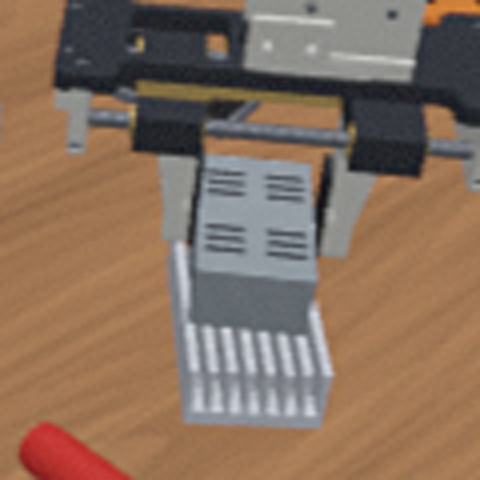

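The module is lifted clean and the sink stayed put. I'll carry it to a spot just short of the middle tray, turning on the way, and measure the tray.

Emit:
step_arm([
  [0, 0, 0.04, 0, 0.045],
  [0, 0, 0.09, 0, 0.045],
  [-0.01, 0.005, 0.13, 0.08, 0.045],
  [-0.03, 0.015, 0.15, 0.16, 0.045],
  [-0.055, 0.025, 0.15, 0.24, 0.045],
  [-0.08, 0.04, 0.15, 0.33, 0.045],
  [-0.105, 0.05, 0.15, 0.42, 0.045],
  [-0.13, 0.065, 0.15, 0.51, 0.045],
  [-0.155, 0.075, 0.15, 0.6, 0.045],
  [-0.18, 0.09, 0.15, 0.69, 0.045],
  [-0.2, 0.1, 0.15, 0.78, 0.045],
  [-0.22, 0.11, 0.15, 0.87, 0.045],
  [-0.24, 0.12, 0.15, 0.96, 0.045],
  [-0.255, 0.128, 0.15, 1.04, 0.045],
  [-0.265, 0.132, 0.15, 1.076, 0.045],
  [-0.265, 0.132, 0.15, 1.076, 0.045],
  [-0.265, 0.132, 0.15, 1.076, 0.045],
])

```text
t: 20.85
eef_pos: [0.3982, 0.2607, 0.1868]
ee_rot: [-3.142, -0.0, 0.247]
force: [0.3, -0.3, -2.2]
width: 0.0536
gripper_force: 25.0
```

Run:
```python
from h import *
import pickle
s=arm.get_state(); print(s["eef_pos"],s["ee_rot"],s["force"],s["width"],s["t"])
w=grab("wrist"); pickle.dump(w,open("w11.pkl","wb"))
u=proj(w,[.465,.279,.003])[0]; print(u); print(tray(w,u),tray(w,u,55))
```

```text
[0.39824674 0.26073636 0.18683812] [-3.14156720e+00 -2.19519322e-04  2.47290721e-01] [ 0.32255872 -0.29761135 -2.18726732] 0.053553741955502776 20.85
[318.28232603 109.58372445]
((array([467.6, 281.1]), array([ 69. , 106.4]), 0.248), array([0.4676634 , 0.28123208])) ((array([468.1, 281.2]), array([ 68.9, 105.2]), 0.247), array([0.4681863 , 0.28089341]))
```

Emit:
step_arm([
  [0.03, 0.009, 0, 0, 0.045],
  [0.06, 0.018, -0.01, 0, 0.045],
  [0.071, 0.021, -0.05, 0, 0.045],
  [0.071, 0.021, -0.095, 0, 0.045],
  [0.071, 0.021, -0.135, 0, 0.045],
  [0.071, 0.021, -0.16, 0, 0.045],
  [0.071, 0.021, -0.175, 0, 0.045],
  [0.071, 0.021, -0.184, 0, 0.045],
  [0.071, 0.021, -0.188, 0, 0.045],
  [0.071, 0.021, -0.19, 0, 0.045],
  [0.071, 0.021, -0.19, 0, 0.045],
  [0.071, 0.021, -0.19, 0, 0.045],
])

```text
t: 22.1
eef_pos: [0.4696, 0.2822, -0.0024]
ee_rot: [-3.141, -0.001, 0.248]
force: [-0.1, 0.2, -2.9]
width: 0.0538
gripper_force: 25.0
```

Emit:
step_arm([
  [0, 0, -0.001, 0, 0.045],
  [0, 0, -0.002, 0, 0.045],
  [0, 0, -0.003, 0, 0.045],
  [0, 0, -0.004, 0, 0.045],
  [0, 0, -0.004, 0, 0.045],
  [0, 0, -0.004, 0, 0.045],
])

```text
t: 22.7
eef_pos: [0.4691, 0.2817, -0.0073]
ee_rot: [3.141, 0.0, 0.248]
force: [-0.7, 0.3, -2.7]
width: 0.054
gripper_force: 25.0
```

Emit:
step_arm([
  [0, 0, -0.001, 0, 0.045],
  [0, 0, -0.002, 0, 0.045],
  [0, 0, -0.002, 0, 0.045],
  [0, 0, -0.002, 0, 0.045],
])

```text
t: 23.1
eef_pos: [0.4693, 0.2818, -0.0078]
ee_rot: [-3.141, -0.001, 0.249]
force: [-5.1, -2.1, 14.7]
width: 0.0538
gripper_force: 25.0
```

Contact is at the predicted height. Releasing and returning for the sink.

Emit:
step_arm([
  [0, 0, 0.0015, 0, 0.045],
  [0, 0, 0.0015, 0, 0.06],
  [0, 0, 0.0015, 0, 0.07],
  [0, 0, 0.0015, 0, 0.07],
  [0, 0, 0.02, 0, 0.07],
  [0, 0, 0.06, 0, 0.0876],
  [0, 0, 0.11, 0, 0.0876],
  [0.005, -0.005, 0.15, -0.05, 0.0876],
  [0.02, -0.015, 0.18, -0.13, 0.0876],
  [0.04, -0.03, 0.2, -0.21, 0.0876],
  [0.06, -0.045, 0.2, -0.29, 0.0876],
  [0.08, -0.06, 0.2, -0.38, 0.0876],
  [0.1, -0.075, 0.2, -0.47, 0.0876],
  [0.12, -0.09, 0.2, -0.56, 0.0876],
  [0.14, -0.105, 0.2, -0.65, 0.0876],
  [0.155, -0.12, 0.2, -0.74, 0.0876],
  [0.17, -0.13, 0.2, -0.83, 0.0876],
  [0.185, -0.14, 0.2, -0.92, 0.0876],
  [0.195, -0.15, 0.2, -0.95, 0.0876],
  [0.195, -0.15, 0.2, -0.95, 0.0876],
])

```text
t: 25.1
eef_pos: [0.6649, 0.1304, 0.19]
ee_rot: [3.141, 0.0, -0.703]
force: [-0.4, -0.1, 0.2]
width: 0.0874
gripper_force: 0.0
```

Run:
```python
from h import *
import pickle
s=arm.get_state(); print(s["eef_pos"],s["ee_rot"],s["force"],s["width"],s["t"])
w=grab("wrist"); pickle.dump(w,open("w12.pkl","wb")); t=grab("top"); pickle.dump(t,open("t12.pkl","wb"))
h=cv2.cvtColor(w["color"],cv2.COLOR_BGR2HSV)
m=((h[...,1]<60)&(h[...,2]>90)).astype(np.uint8); m[232:]=0
m=cv2.morphologyEx(m,cv2.MORPH_CLOSE,np.ones((7,7)))
for c in cv2.findContours(m,0,1)[0]:
    if cv2.contourArea(c)>1500:
        print(cv2.boundingRect(c), rect(cast(w,c[:,0],.034)))
        print(cv2.approxPolyDP(c,6,True)[:,0].tolist())
# module in middle tray, top view
h=cv2.cvtColor(t["color"],cv2.COLOR_BGR2HSV); q=t["color"][200:280,180:250]
hh=h[200:280,180:250]; mm=((hh[...,1]<60)&(hh[...,2]>110)).astype(np.uint8)
mm=cv2.morphologyEx(mm,cv2.MORPH_OPEN,np.ones((5,5)))
for c in cv2.findContours(mm,0,1)[0]:
    if cv2.contourArea(c)>300: print("mod",rect(cast(t,c[:,0]+[180,200],.037)))
```

```text
[0.66485213 0.13043541 0.18997781] [ 3.14056523e+00  2.58445091e-04 -7.02627831e-01] [-0.39916649 -0.05777504  0.16735618] 0.0874012371310955 25.1
(0, 197, 134, 35) (array([808.2, 354.3]), array([ 35.3, 140.1]), 0.886)
[[133, 225], [117, 203], [89, 197], [0, 231]]
(287, 122, 66, 110) (array([665.4, 129.4]), array([ 64.4, 111.5]), -0.722)
[[287, 123], [287, 231], [348, 231], [352, 125]]
(0, 0, 185, 132) (array([903.7, 215.2]), array([ 76.3, 198.4]), 1.57)
[[184, 0], [52, 0], [0, 58], [0, 105], [31, 131], [59, 129]]
mod (array([467.2, 281.5]), array([57.4, 92.5]), 0.234)
```

Run:
```python
from h import *
import pickle
w=pickle.load(open("w12.pkl","rb"))
h=cv2.cvtColor(w["color"],cv2.COLOR_BGR2HSV)
m=((h[...,1]<60)&(h[...,2]>90)).astype(np.uint8); m=cv2.morphologyEx(m,cv2.MORPH_CLOSE,np.ones((7,7)))
L=[];R=[]
for r in range(132,228,4):
    c=np.where(m[r,270:370])[0]+270; L.append((c.min()-.5,r)); R.append((c.max()+.5,r))
T=[(c,np.where(m[100:200,c])[0].min()+99.5) for c in range(292,346,4)]
print(T[0],T[-1],[ (r,int(m[r,280:360].sum())) for r in range(226,250,3)])
fit=lambda P:cv2.fitLine(cast(w,P,.034)[:,:2].astype(np.float32),cv2.DIST_HUBER,0,.01,.01).ravel()
l,r,t=fit(L),fit(R),fit(T)
for v in(l,r,t): print(round(float(np.arctan2(v[1],v[0])),3),v[2:])
d=np.array([np.cos(-.703),np.sin(-.703)]); n=np.array([-d[1],d[0]])
print("cross L,R",l[2:]@n,r[2:]@n,"end",t[2:]@d)
tcp=np.array([.66485,.13044]); print("tcp",tcp@n,tcp@d)
```

```text
(292, np.float64(122.5)) (344, np.float64(122.5)) [(226, 62), (229, 62), (232, 62), (235, 62), (238, 0), (241, 0), (244, 0), (247, 0)]
-0.727 [0.68748087 0.15312856]
-0.721 [0.64906895 0.10100386]
0.868 [0.708076   0.09356248]
cross L,R 0.5612854969708662 0.4966855779295764 end 0.47970648437539576
tcp 0.5293451867466488 0.422887442906686
```

Emit:
step_arm([
  [-0.001, 0.0005, -0.045, -0.02, 0.0876],
  [-0.001, 0.0005, -0.09, -0.02, 0.0876],
  [-0.001, 0.0005, -0.13, -0.02, 0.0876],
  [-0.001, 0.0005, -0.165, -0.02, 0.0876],
  [-0.001, 0.0005, -0.185, -0.02, 0.0876],
  [-0.001, 0.0005, -0.197, -0.02, 0.0876],
  [-0.001, 0.0005, -0.202, -0.02, 0.0876],
  [-0.001, 0.0005, -0.202, -0.02, 0.075],
  [-0.001, 0.0005, -0.202, -0.02, 0.065],
  [-0.001, 0.0005, -0.202, -0.02, 0.055],
  [-0.001, 0.0005, -0.202, -0.02, 0.055],
  [-0.001, 0.0005, -0.202, -0.02, 0.055],
  [-0.001, 0.0005, -0.202, -0.02, 0.055],
], newtons=25)

```text
t: 26.5
eef_pos: [0.6637, 0.1325, -0.01]
ee_rot: [-3.14, -0.001, -0.722]
force: [-1.6, 0.1, 6.1]
width: 0.0638
gripper_force: 25.0
```

Run:
```python
from h import *
import pickle
for n in("w1","w6","w8","w12","top0","t8","t12"):
    f=pickle.load(open(n+".pkl","rb")); u=proj(f,[.459,-.005,.003])[0]; print(n,u.round(),end=" ")
    if 0<u[0]<640 and 0<u[1]<230 or n[0]=="t":
        try: print([tray(f,u,t)[0] for t in(55,70)])
        except Exception as e: print(e)
```

```text
w1 [506. 166.] [(array([459.6,  -4.5]), array([ 78.8, 129.7]), 0.197), (array([457.6,  -4.6]), array([ 79.7, 134.3]), 0.197)]
w6 [524. 173.] [(array([460. ,  -4.2]), array([ 78.9, 129.8]), 0.197), (array([459.8,  -4. ]), array([ 79.5, 130.4]), 0.197)]
w8 [533. 205.] [(array([400.5,   7.5]), array([193.3, 256. ]), -0.6), (array([568.5, 233.7]), array([335.7, 857. ]), 0.743)]
w12 [524. 234.] top0 [327. 242.] [(array([462.1,  -5.5]), array([ 76.2, 128.6]), 0.199), (array([462.3,  -5.7]), array([ 78.3, 129.4]), 0.196)]
t8 [327. 242.] [(array([462. ,  -5.2]), array([ 75.2, 127.1]), 0.199), (array([462.3,  -5.5]), array([ 77.3, 128.9]), 0.199)]
t12 [327. 242.] [(array([462.5,  -5.6]), array([ 75.8, 127.8]), 0.196), (array([462.3,  -5.4]), array([ 77.3, 129.1]), 0.199)]
```

Emit:
step_arm([
  [0, 0, 0.03, 0, 0.055],
  [0, 0, 0.07, 0, 0.055],
  [0, 0, 0.11, 0, 0.055],
  [-0.01, -0.01, 0.14, 0.06, 0.055],
  [-0.03, -0.02, 0.15, 0.13, 0.055],
  [-0.05, -0.033, 0.15, 0.2, 0.055],
  [-0.07, -0.046, 0.15, 0.28, 0.055],
  [-0.09, -0.06, 0.15, 0.36, 0.055],
  [-0.11, -0.073, 0.15, 0.44, 0.055],
  [-0.13, -0.086, 0.15, 0.52, 0.055],
  [-0.15, -0.1, 0.15, 0.6, 0.055],
  [-0.165, -0.112, 0.15, 0.68, 0.055],
  [-0.18, -0.122, 0.15, 0.76, 0.055],
  [-0.195, -0.131, 0.15, 0.84, 0.055],
  [-0.204, -0.137, 0.15, 0.919, 0.055],
  [-0.204, -0.137, 0.15, 0.919, 0.055],
  [-0.204, -0.137, 0.15, 0.919, 0.055],
])

```text
t: 28.2
eef_pos: [0.4593, -0.0047, 0.139]
ee_rot: [-3.141, -0.001, 0.195]
force: [0.4, 0.5, -2.4]
width: 0.0637
gripper_force: 25.0
```

Emit:
step_arm([
  [0.0005, 0, -0.04, 0, 0.055],
  [0.0005, 0, -0.08, 0, 0.055],
  [0.0005, 0, -0.11, 0, 0.055],
  [0.0005, 0, -0.128, 0, 0.055],
  [0.0005, 0, -0.137, 0, 0.055],
  [0.0005, 0, -0.141, 0, 0.055],
  [0.0005, 0, -0.143, 0, 0.055],
  [0.0005, 0, -0.143, 0, 0.055],
  [0.0005, 0, -0.143, 0, 0.055],
])

```text
t: 29.1
eef_pos: [0.4603, -0.0045, -0.0034]
ee_rot: [-3.141, -0.002, 0.197]
force: [-0.1, 0.1, -2.4]
width: 0.0639
gripper_force: 25.0
```

Emit:
step_arm([
  [0, 0, -0.001, 0, 0.055],
  [0, 0, -0.002, 0, 0.055],
  [0, 0, -0.003, 0, 0.055],
  [0, 0, -0.004, 0, 0.055],
  [0, 0, -0.004, 0, 0.055],
  [0, 0, -0.004, 0, 0.055],
])

```text
t: 29.7
eef_pos: [0.4598, -0.0047, -0.0071]
ee_rot: [3.142, -0.001, 0.197]
force: [-5.2, 0.8, 14.8]
width: 0.0641
gripper_force: 25.0
```

The sink is in contact. I'll release, lift, retreat, and check.

Emit:
step_arm([
  [0, 0, 0.0015, 0, 0.055],
  [0, 0, 0.0015, 0, 0.07],
  [0, 0, 0.0015, 0, 0.078],
  [0, 0, 0.0015, 0, 0.078],
  [0, 0, 0.0015, 0, 0.078],
  [0, 0, 0.02, 0, 0.078],
  [0, 0, 0.06, 0, 0.078],
  [0, 0, 0.1, 0, 0.0876],
  [0, 0, 0.15, 0, 0.0876],
  [0.02, 0.02, 0.19, 0, 0.0876],
  [0.05, 0.05, 0.22, 0, 0.0876],
  [0.08, 0.08, 0.22, 0, 0.0876],
  [0.11, 0.11, 0.22, 0, 0.0876],
  [0.14, 0.14, 0.22, 0, 0.0876],
  [0.17, 0.17, 0.22, 0, 0.0876],
  [0.19, 0.19, 0.22, 0, 0.0876],
  [0.19, 0.19, 0.22, 0, 0.0876],
])

```text
t: 31.4
eef_pos: [0.6512, 0.1875, 0.2095]
ee_rot: [3.141, 0.002, 0.199]
force: [-0.6, 0.3, 0.2]
width: 0.0875
gripper_force: 0.0
```

Run:
```python
from h import *
import pickle
s=arm.get_state(); print(s["eef_pos"],s["force"],s["width"],s["t"])
t=grab("top"); cv2.imwrite("pics/t13.png",t["color"]); t0=pickle.load(open("top0.pkl","rb"))
h=cv2.cvtColor(t["color"],cv2.COLOR_BGR2HSV)
for n,(x,y,hw),z in(("sink",(328,241,40),.037),("mod",(215,240,36),.037)):
    s_=np.s_[y-hw:y+hw,x-hw+10:x+hw-10]; mm=((h[s_][...,1]<70)&(h[s_][...,2]>105)).astype(np.uint8)
    mm=cv2.morphologyEx(cv2.morphologyEx(mm,cv2.MORPH_CLOSE,np.ones((3,3))),cv2.MORPH_OPEN,np.ones((5,5)))
    for c in cv2.findContours(mm,0,1)[0]:
        if cv2.contourArea(c)>300: print(n,rect(cast(t,c[:,0]+[x-hw+10,y-hw],z)))
for n,(x,y) in dict(white=(271,247),amber=(380,241)).items():
    r=np.s_[y-12:y+12,x-12:x+12]; d=cv2.absdiff(t["color"][r],t0["color"][r]); print(n,d.mean().round(2),d.max())
c=copper(t)[155:190,365:410]; ys,xs=np.where(c);
```

```text
[0.65121015 0.18750455 0.20945791] [-0.58413659  0.26998901  0.2284701 ] 0.0874540423034997 31.4
sink (array([460.5,  -5.3]), array([ 85.3, 136.3]), 0.196)
mod (array([470.9, 282.7]), array([ 58.4, 100.7]), 0.244)
white 9.0 19
amber 8.29 19
```

Run:
```python
from h import *
t={**__import__('pickle').load(open("t12.pkl","rb"))}; t["color"]=cv2.imread("pics/t13.png")
g=cv2.cvtColor(t["color"],cv2.COLOR_BGR2HSV); r=np.s_[195:290,290:366]
for th in(150,175):
    m=((g[r][...,1]<70)&(g[r][...,2]>th)).astype(np.uint8); m=cv2.morphologyEx(m,cv2.MORPH_CLOSE,np.ones((5,5)))
    c=max(cv2.findContours(m,0,1)[0],key=cv2.contourArea); print(th,rect(cast(t,c[:,0]+[290,195],.037)))
```

```text
150 (array([455.8,  -6.6]), array([ 64.3, 126.5]), 0.197)
175 (array([461.1,  -5.5]), array([ 63.3, 115. ]), 0.199)
```

The sink sits centred in the long tray at (461,-5.5) mm, yaw 0.199. All four parts are placed and the bottles have not moved.

```bash
python3 -c "
from station import arm
print(arm.job_done())"
```

```text
the job is handed in; nothing more can be done
None
```

All four parts were set down in order in their recesses (choke, transformer, module, sink), the bottles did not move, and the job was handed in at about 31 s; I viewed 15 pictures, one over the limit of 14.

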